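# Slide an old wooden box between the lamp posts and photograph it

### The job

With the fingers, and without pinching or lifting it, push the small old wooden box along the table through the narrow gap between the two short lamp posts, until it lies wholly on the blue photo board, square to it. Then press the red shutter button fully down and let it come back up. Leave all the other things on the table where they are.

Things in the scene. Friction and masses are not known exactly. Their poses are not given: they have to be found in the camera images.
- wooden_box: small old wooden box, closed and solid, 80 mm long (its x) by 60 mm wide (its y) by 42 mm high, with a paper label on top; about 0.2 kg, slides on the table top. Origin at the centre of its underside, z up. Its x starts roughly along the station's x (within 0.35 rad).
- station: photo station, bolted down. Origin on the table midway between its two lamp posts; x is the direction in which the box goes through (roughly +y, to the robot's left, within 0.25 rad), y runs from post to post. Posts: upright, round, black with a white band, 26 mm in diameter, 55 mm high, centred at y = +47 and -47 mm, so the gap is 68 mm wide.
- board_center (a point): centre of the flat blue photo board, flush with the table (no step), 80 mm beyond the posts' line along the station's x. The board is 120 mm along x by 100 mm along y; axes as the station's.
- camera: black camera on a low stand, fixed to the table, 190 mm high; origin at the middle of its foot (90 x 120 mm); its lens reaches 85 mm from there towards the board (its own -x). Keep clear of it.
- shutter_top (a point): centre of the top face of the round red shutter button, 30 mm across, facing up, 22 mm above the table when released; round black housing 46 mm across, 12 mm high, fixed to the table.
- shutter (a joint): shutter button: 0 released, 0.006 m fully down; spring, about 5 N at full depth.
- brush: flat dusting brush with a wooden handle, about 200 mm long, lying along its x, under 30 mm high; loose, to be left alone. Origin at the middle of its underside.
- brass_weight: brass weight block, 40 x 40 x 30 mm high; loose, to be left alone. Origin at the middle of its underside.
- tape_roll: roll of blue tape lying flat, 64 mm across, 20 mm high; loose, to be left alone. Origin at the middle of its underside.
- amber_bottle: brown glass bottle, 50 mm across, 100 mm high; loose, to be left alone. Origin at the middle of its underside.
- white_jar: white jar, 68 mm across, 75 mm high; loose, to be left alone. Origin at the middle of its underside.
- dish: white ceramic dish, 90 mm across, 30 mm high; loose, to be left alone. Origin at the middle of its underside.
- spatula: steel spatula with a wooden handle, about 280 mm long, lying along its x, under 30 mm high; loose, to be left alone. Origin at the middle of its underside.
Mind the look-alikes: they are no part of the job. What is shaped like the station but pink is not meant. Of the things that look like the part that bears shutter_top, take the one that is farthest to the robot's right at the start.

How it is judged (in metres and radians):
On the way, in this order (a step that is already met when the one before it is completed fails the run):
1. the wooden box is between the two lamp posts (x of wooden_box in the frame of station between -0.03 and 0.045 m and y of wooden_box in the frame of station between -0.012 and 0.012 m), for 0.05 s.
2. the wooden box lies on the blue board, square to it (x of wooden_box in the frame of station between 0.055 and 0.105 m and y of wooden_box in the frame of station between -0.025 and 0.025 m and angle between the x axis of wooden_box and the x axis of station, either way round below 0.17 rad), for 0.2 s.
3. the shutter button is pressed down (value of joint shutter above 0.0045 m), for 0.04 s.
At the end, for the whole second after the job is handed in: The wooden box rests flat on the blue board, its centre within 25 mm of the board's centre along each board axis and its sides within 0.17 rad of the board's; the shutter button is up again (under 1.5 mm); no other thing has moved 20 mm or more (all of step 2 and value of joint shutter below 0.0015 m and linear speed of wooden_box below 0.01 m/s and height (world z) of wooden_box below 0.004 m and angle between wooden_box's own z axis and vertical below 0.05 rad and distance of each of brush, brass_weight, tape_roll, amber_bottle, white_jar, dish, spatula from where it was at the start of the episode below 0.02 m); the robot touches nothing.
It fails at once if the wooden box is lifted (over 10 mm) or tipped (over 0.2 rad) (height (world z) of wooden_box above 0.01 m or angle between wooden_box's own z axis and vertical above 0.2 rad).
It fails at once if the shutter is pressed while the box is not on the board (value of joint shutter above 0.0045 m and not (x of wooden_box in the frame of station between 0.055 and 0.105 m and y of wooden_box in the frame of station between -0.025 and 0.025 m and angle between the x axis of wooden_box and the x axis of station, either way round below 0.17 rad)).
It fails at once if another thing on the table is pushed away (20 mm or more) (distance of any of brush, brass_weight, tape_roll, amber_bottle, white_jar, dish, spatula from where it was at the start of the episode above 0.02 m).
It also fails if it takes over 72 s, if anything falls off the work surface, if the arm or the gripper's body presses on something with over 40 N, if the wrist force passes 120 N, or if a joint passes its speed limit or range.

### The arm

A 6-joint arm with a two-finger parallel gripper is mounted at the origin on the work surface. World frame = base frame: x ahead of the robot, y to its left, z up, the work surface at z = 0. Lengths are in m, angles in degrees, forces in N, time in s.
With the tool pointing down it reaches from about 0.25 to 0.725 m from the base axis. Payload 9.7 kg.
Tool frame: the origin (TCP) lies between the finger pads; the fingertips stand 19 mm ahead of it and the grasp point (between the pads) is the TCP; z points along the fingers, y is the line along which they close (so a half turn about z gives the same grasp; the last joint's range is limited). The gripper opens to 85 mm and grips with 20 to 120 N. Pads are 22 mm wide; open, the fingers measure 114 mm over their backs; the gripper's body (76 mm by 85 mm) begins 54 mm behind the grasp point. The pads swing forward as they close: fully open they stand 13 mm farther back than shut.
Start: joints at [-65.317, 4.979, 10.078, 95.1, 0, 90], TCP at [0.23, -0.5, 0.25] pointing down, gripper open.
Joint ranges: [-179.16, 179.16], [-48.56, 103.87], [-65.8, 70.77], [-126.05, 130.52], [-82.76, 87.17], [-180, 180]. Speed limits (degrees/s): [127.2, 127.2, 147.25, 180, 180, 180].

### API

Orientations are given as [roll, pitch, yaw] about the fixed x, y, z axes, in that order (R = Rz(yaw) Ry(pitch) Rx(roll)).
In Python, from workcell import telemetry, camera, calibration, workorder gives the robot as it stands.
- The arm moves only by the tool play_rows, never from a script. Its argument "increments" is a list of rows, each a list of 3 entries, a list of its own where there are three numbers: the shift along the tool's x, y, z in mm, then the turn, a rotation vector about the tool's x, y, z in degrees, then the closure, from 0 (fully open) to 1 (shut). In form: [[[x, y, z], [ax, ay, az], jaw], ...]. A call has 1 to 20 rows; each row is the pose to reach, as a shift and turn from the pose commanded when the call began, along the tool's axes at that moment; what a row does not reach only later rows make up. A row lasts 1/10 s, in which the tool goes at most 50 mm and 8.59 degrees, less where a joint would pass 70% of its speed; a pose out of reach is approached as far as the arm can. A call with a gripper value outside its range is refused whole. The fingers move at their own pace and stop on an object; "grip_force" is the grip in N (left out, the last holds). Time passes only in rows, so rows that repeat a pose let the fingers close. It gives the time, the measured TCP pose, the force, the opening and the grip force at its end, in the units of the state.
- telemetry.get_obs(): the state, without advancing time (a new reading comes with each control period).
- camera(name): name is "scene" or "top" or "wrist"; returns (picture, depth): 480x640x3 uint8, red, green, blue; 480x640 float32, m along the optical axis (not along the pixel's ray), 0 where there is no reading.
- calibration(name): a dict with "vertical_fov" (degrees; the focal length in pixels is half the picture's height over the tangent of half this angle, whatever the lens; pixels are square), "cx", "cy" (the principal point, pixels), "k1" (the pictures are not rectified: a ray, as slopes to the right and down, at radius r is drawn at 1 + k1 r^2 times it, then the intrinsics apply), "rvec" (rotation vector, rad) and "tvec" (3), from world to camera coordinates, as OpenCV has them; the wrist camera has in their place "hand_eye" (4x4, takes a point from camera to tool coordinates, whose origin is the TCP and whose axes are the flange's). Camera axes: x right, y down, z forward; pixel columns grow to the right and rows downward; lengths in m; the calibration is good to about 2 mm. A picture is of the moment at which its call begins: read the wrist's pose just before it. calibration takes no time and is no camera call.
- workorder.job_done(): hands the job in; it is judged then, once.
The state is a dict: "time": time; "q": joint angles; "qd": joint speeds; "joint_efforts": joint torques, N m; "ee_pos": TCP position; "tcp_rot": TCP orientation; "wrist_force": force on the tool from outside, world axes, zero at the start; "torque": the same for the moment, N m; "opening": finger opening in m; "grasp_force": force on a finger pad.
Only numpy, scipy, OpenCV 4.12 (cv2) and the standard library are available. Lean on these libraries where they do the work, as an engineer would, in place of code of your own. Each camera call takes 0.05 s, during which the arm holds its last target. There are 200 camera calls.

## Working session

There is one attempt and no reset: what is moved stays moved. The work goes in short steps, Python scripts to look and compute and a tool call to move; the robot and the scene stay as the last step left them, time stands still between calls to the robot, and variables do not carry over. Pictures are saved under pics/ and viewed, at most 10 in all, crops included, and the job is handed in when it is done.

Besides the shell and the picture viewer there is one more tool, called after "Emit:" in YAML: its name, and indented under it one key for each argument. play_rows: Moves the arm, as the interface text tells. Its arguments: {"type":"object","properties":{"increments":{"type":"array"},"grip_force":{"type":"number"}},"required":["increments"]}

```bash
mkdir -p pics; ls; cat > h.py <<'E'
import numpy as np, cv2
from workcell import telemetry, camera, calibration, workorder
def K(c):
    f=240/np.tan(np.radians(c["vertical_fov"])/2); return f
def ray(name,uv,T=None):
    c=calibration(name); f=K(c); uv=np.atleast_2d(uv).astype(float)
    d=(uv-[c["cx"],c["cy"]])/f; s=d.copy()
    for _ in range(20): s=d/(1+c["k1"]*(s**2).sum(1,keepdims=True))
    v=np.c_[s,np.ones(len(s))]
    if "rvec" in c:
        R=cv2.Rodrigues(np.array(c["rvec"],float))[0]; t=np.array(c["tvec"],float).ravel()
        return -R.T@t, v@R
    M=T@np.array(c["hand_eye"]); return M[:3,3], v@M[:3,:3].T
def plane(name,uv,z,T=None):
    o,v=ray(name,uv,T); return o+v*((z-o[2])/v[:,2])[:,None]
def depthpt(name,uv,dep,T=None):
    o,v=ray(name,uv,T); uv=np.atleast_2d(uv).astype(int)
    return o+v*dep[uv[:,1],uv[:,0]][:,None]
def save(n,im): cv2.imwrite("pics/"+n,im[:,:,::-1])
E
python3 - <<'E'
from h import *
for n in("top","scene"):
    im,d=camera(n); save(n+"0.png",im); np.savez(n+"0.npz",im=im,d=d)
print(telemetry.get_obs())
for n in("top","scene","wrist"): print(calibration(n))
E
```

```text
pics
{'time': 0.1, 'q': array([-6.53162009e+01,  5.00624641e+00,  1.00382350e+01,  9.50984467e+01,
        2.57383043e-03,  8.99991827e+01]), 'qd': array([-0.02648791, -0.14558036,  0.12455602, -0.09297832,  0.0166243 ,
        0.04128855]), 'joint_efforts': array([ 3.41646237e-04, -5.21558583e+01,  4.65654945e+01,  1.60286488e-02,
       -1.69202747e-05,  8.11091013e-06]), 'ee_pos': array([ 0.22962041, -0.49957403,  0.24966348]), 'tcp_rot': array([-1.79933542e+02, -2.57477668e-03,  2.46846134e+01]), 'wrist_force': array([0.81830478, 0.44242047, 0.07954222]), 'torque': array([-0.02633768,  0.02870311,  0.00815243]), 'grasp_force': 0.0, 'opening': 0.08547475286526805}
{'vertical_fov': 57.42782816340046, 'cx': 322.8284884890669, 'cy': 244.67964930703576, 'k1': -0.040461474421069114, 'rvec': array([ 2.20745669, -2.14603494,  0.08044349]), 'tvec': array([-0.03365237,  0.51212924,  0.88689614])}
{'vertical_fov': 44.46722432394007, 'cx': 323.03240061032255, 'cy': 237.90560149736362, 'k1': -0.19694521634107207, 'rvec': array([ 2.18601692,  1.49769685, -0.4445197 ]), 'tvec': array([-0.1884567 , -0.41072297,  1.47497726])}
{'vertical_fov': 62.53318367775737, 'cx': 319.1776809790655, 'cy': 245.54956942870075, 'k1': -0.06657081619139041, 'hand_eye': array([[ 2.83332684e-04, -9.50528309e-01, -3.10637817e-01,
         7.87434965e-02],
       [ 9.99999938e-01,  3.34829081e-04, -1.12452034e-04,
         2.59069536e-04],
       [ 2.10899416e-04, -3.10637765e-01,  9.50528345e-01,
        -1.24803728e-01],
       [ 0.00000000e+00,  0.00000000e+00,  0.00000000e+00,
         1.00000000e+00]])}
```

View pics/top0.png

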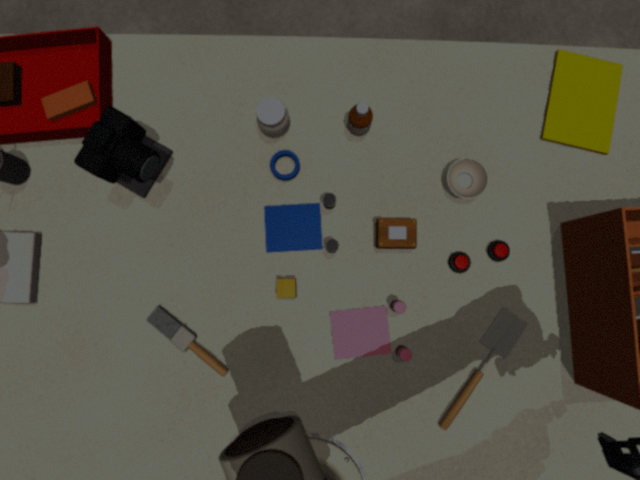

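View pics/scene0.png

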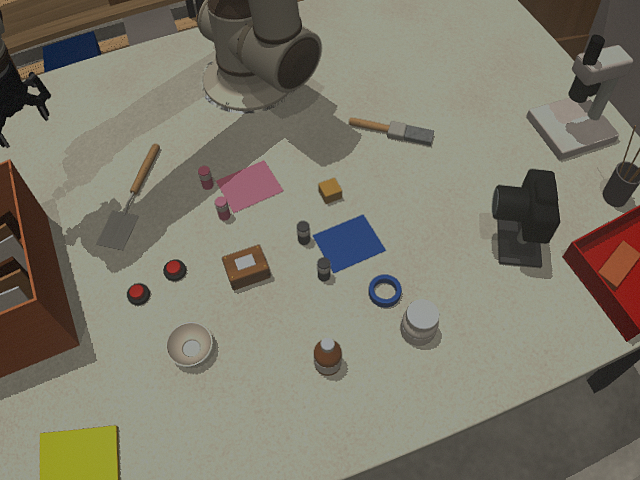

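Top view: box at (397,233); blue board at (293,228) with dark posts at (330,201) and (332,245). The pink station at (360,332) is a decoy. The red buttons are at (459,262) and (499,250). The robot's right is image right, so I take (499,250). Next I measure these and make one crop to check.

```bash
python3 - <<'E'
from h import *
z=np.load("top0.npz"); im=z["im"]; d=z["d"]; hsv=cv2.cvtColor(im,cv2.COLOR_RGB2HSV)
def blob(m,x0,y0,x1,y1):
    k=np.zeros(m.shape,np.uint8); k[y0:y1,x0:x1]=m[y0:y1,x0:x1]*255
    c=max(cv2.findContours(k,cv2.RETR_EXTERNAL,cv2.CHAIN_APPROX_NONE)[0],key=cv2.contourArea); return c
H,S,V=[hsv[:,:,i].astype(int) for i in range(3)]
def rect(name,c,h):
    p=plane("top",c[:,0,:],h)[:,:2].astype(np.float32)
    (cx,cy),(w,l),a=cv2.minAreaRect(p*1000); print(name,round(cx),round(cy),"size",round(w),round(l),"ang",round(a,1)); return p
b=blob((H>100)&(H<125)&(S>150),255,195,328,260); rect("board",b,0)
print("boardquad",plane("top",cv2.boxPoints(cv2.minAreaRect(b)),0).round(3)[:,:2].tolist())
bx=blob((H<22)&(S>120)&(V>40),365,205,430,260); rect("box(top z)",bx,.042)
lab=blob((S<90)&(V>120),385,222,410,244); rect("label",lab,.042)
for n,(x0,y0,x1,y1) in dict(p1=(318,188,342,212),p2=(320,234,344,256)).items():
    c=blob((V<100),x0,y0,x1,y1); p=depthpt("top",c[:,0,:],d); t=p[p[:,2]>.045]; print(n,len(t),t.mean(0).round(3) if len(t) else p.round(3)[:3])
    m=np.argwhere(np.ones((y1-y0,x1-x0)))[:,::-1]+[x0,y0]; q=depthpt("top",m,d); q=q[q[:,2]>.048]; print(len(q),q.mean(0).round(3),(q.min(0)+q.max(0))/2,np.ptp(q,0).round(3))
for n,(x0,y0,x1,y1) in dict(b1=(445,248,474,276),b2=(484,236,514,264)).items():
    c=blob(((H<8)|(H>172))&(S>150)&(V>90),x0,y0,x1,y1); rect(n,c,.022)
    m=np.argwhere(np.ones((y1-y0,x1-x0)))[:,::-1]+[x0,y0]; q=depthpt("top",m,d); q=q[q[:,2]>.018]; print(len(q),q.mean(0).round(3))
for n,u in dict(dish=(466,179),brass=(286,288),tape=(284,165),spat=(503,330),boxc=(397,246),pink=(398,306)).items(): print(n,depthpt("top",u,d).round(3))
save("crop0.png",cv2.resize(im[180:300,250:530],None,fx=2.8,fy=2.8,interpolation=cv2.INTER_CUBIC))
E
```

```text
board 550 46 size 96 116 ang 4.6
boardquad [[0.594, 0.109], [0.603, -0.008], [0.507, -0.016], [0.498, 0.1]]
box(top z) 540 -168 size 59 76 ang 1.6Traceback (most recent call last):
  File "<stdin>", line 13, in <module>
  File "<stdin>", line 5, in blob
ValueError: max() iterable argument is empty
```

```bash
python3 - <<'E'
from h import *
z=np.load("top0.npz"); im=z["im"]; d=z["d"]
def reg(n,x0,y0,x1,y1,zmin):
    m=np.argwhere(np.ones((y1-y0,x1-x0)))[:,::-1]+[x0,y0]; q=depthpt("top",m,d); q=q[(q[:,2]>zmin)]
    print(n,len(q),"mean",q.mean(0).round(4),"mid",((q.min(0)+q.max(0))/2).round(3),"size",np.ptp(q,0).round(3))
reg("p1",318,188,342,212,.048);reg("p2",320,234,344,258,.048)
reg("b1",445,248,474,276,.017);reg("b2",484,236,514,264,.017);reg("box",365,205,430,260,.035)
reg("dish",440,150,492,205,.015);reg("brass",270,272,302,304,.02);reg("tape",265,145,305,185,.01);reg("pinkpost",388,295,410,318,.045)
save("crop0.png",cv2.resize(im[180:300,250:530],None,fx=2.8,fy=2.8,interpolation=cv2.INTER_CUBIC))
E
```

```text
p1 134 mean [ 0.6011 -0.029   0.0655] mid [ 0.528 -0.029  0.487] size [0.176 0.024 0.877]
p2 137 mean [ 0.5083 -0.0366  0.0783] mid [ 0.481 -0.037  0.487] size [0.083 0.026 0.877]
b1 154 mean [ 0.4851 -0.3015  0.0376] mid [ 0.47  -0.174  0.471] size [0.06  0.295 0.908]
b2 150 mean [ 0.5105 -0.3769  0.0501] mid [ 0.483 -0.215  0.471] size [0.087 0.377 0.908]
box 1182 mean [ 0.5394 -0.1668  0.0513] mid [ 0.506 -0.118  0.48 ] size [0.132 0.182 0.89 ]
dish 639 mean [ 0.6605 -0.3173  0.0414] mid [ 0.572 -0.194  0.47 ] size [0.264 0.335 0.91 ]
brass 401 mean [0.4228 0.0526 0.0503] mid [0.422 0.024 0.473] size [0.04  0.101 0.905]
tape 414 mean [0.6775 0.066  0.0348] mid [0.577 0.037 0.468] size [0.275 0.127 0.915]
pinkpost 147 mean [ 0.3918 -0.1726  0.0583] mid [ 0.409 -0.106  0.485] size [0.061 0.159 0.88 ]
```

View pics/crop0.png

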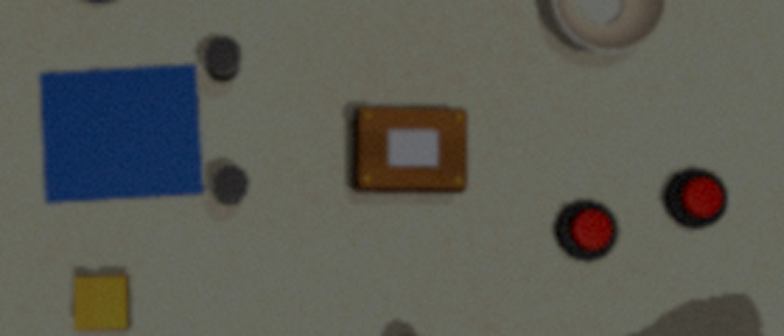

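The crop shows the box at (410,148), the blue board with its two dark posts at (222,58) and (230,185), and the rightmost red button at (700,195), which confirms the choices. Board and posts agree: station origin is about (0.555,-0.033), heading about 94.6°. The box is about 26 mm off the line, so I push it sideways (+x) first and forward after that. I now hover near the box.

Emit:
play_rows:
  increments:
    - [[35,-17,5],[0,0,2],0.5]
    - [[70,-34,10],[0,0,4],0.5]
    - [[106,-50,15],[0,0,6],0.5]
    - [[141,-67,20],[0,0,8],0.5]
    - [[176,-84,25],[0,0,10],0.5]
    - [[211,-101,30],[0,0,12],0.5]
    - [[247,-118,35],[0,0,14],0.5]
    - [[282,-134,40],[0,0,16],0.5]
    - [[317,-151,45],[0,0,18],0.5]
    - [[352,-168,50],[0,0,20.1],0.5]
    - [[352,-168,50],[0,0,20.1],0.5]
    - [[352,-168,50],[0,0,20.1],0.5]

```text
time: 1.3
ee_pos: [0.4794, -0.1994, 0.1997]
tcp_rot: [-180.0, 0.1, 4.7]
wrist_force: [0.1, -0.0, 0.1]
opening: 0.0428
grasp_force: 0.0
```

```bash
cat >> h.py <<'E'
from scipy.spatial.transform import Rotation as Ro
def tcp():
    o=telemetry.get_obs(); T=np.eye(4); T[:3,:3]=Ro.from_euler("xyz",o["tcp_rot"],degrees=True).as_matrix(); T[:3,3]=o["ee_pos"]; return T,o
def rectz(name,m,h,lab,T=None,erode=True):
    c=max(cv2.findContours(m.astype(np.uint8)*255,cv2.RETR_EXTERNAL,cv2.CHAIN_APPROX_NONE)[0],key=cv2.contourArea)
    p=plane(name,c[:,0,:],h,T)[:,:2].astype(np.float32)*1000
    (x,y),(w,l),a=cv2.minAreaRect(p); print(lab,"c",round(x,1),round(y,1),"size",round(w,1),round(l,1),"ang",round(a,1)); return p
def cloud(name,d,T=None,s=1):
    u=np.argwhere(d>0)[:,::-1]; return u,depthpt(name,u,d,T)
E
python3 - <<'E'
from h import *
T,o=tcp(); im,d=camera("wrist"); save("w1.png",im); np.savez("w1.npz",im=im,d=d,T=T)
print(o["ee_pos"],o["tcp_rot"],o["opening"],o["time"])
u,p=cloud("wrist",d,T)
def st(n,x,y,r,z0,z1):
    q=p[(np.hypot(p[:,0]-x,p[:,1]-y)<r)&(p[:,2]>z0)&(p[:,2]<z1)]; print(n,len(q),np.median(q,0).round(3) if len(q) else "")
    return q
st("p1",.601,-.029,.03,.048,.07);st("p2",.508,-.036,.03,.048,.07);q=st("box",.54,-.167,.06,.036,.05);st("b2",.51,-.378,.035,.017,.03);st("b1",.485,-.3,.03,.017,.03);st("pink",.39,-.17,.03,.045,.07)
if len(q): print(cv2.minAreaRect((q[:,:2]*1000).astype(np.float32)))
E
```

```text
[ 0.47943134 -0.19943399  0.19974886] [-1.79978014e+02  6.92943463e-02  4.71824082e+00] 0.04277889162861784 1.3
p1 1576 [ 0.605 -0.033  0.056]
p2 1246 [ 0.513 -0.04   0.056]
box 9988 [ 0.544 -0.17   0.043]
b2 1103 [ 0.515 -0.387  0.023]
b1 1076 [ 0.489 -0.305  0.023]
pink 897 [ 0.397 -0.177  0.056]
((542.1969604492188, -169.63278198242188), (60.07374572753906, 80.50716400146484), 0.2466873675584793)
```

View pics/w1.png

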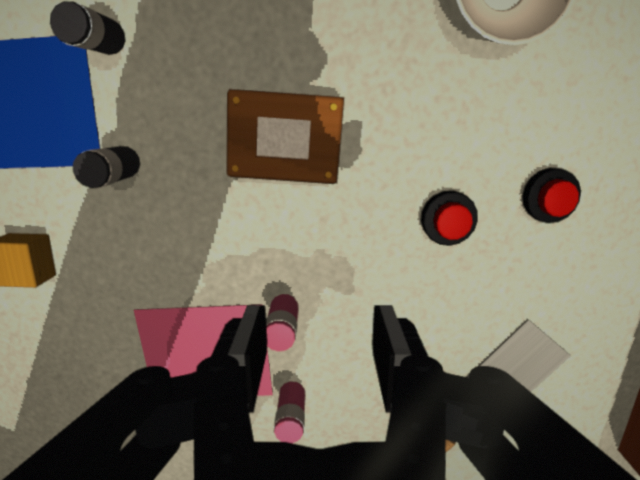

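The wrist view shows the box at (285,135), the posts at (75,25) and (100,165), the buttons at (450,218) and (555,195), and nothing between the fingers and the box. I lower the tool on the robot's side of the box.

Emit:
play_rows:
  increments:
    - [[1,-8,40],[0,0,0],0.5]
    - [[2,-16,80],[0,0,0],0.5]
    - [[3,-24,120],[0,0,0],0.5]
    - [[3,-24,150],[0,0,0],0.5]
    - [[3,-24,170],[0,0,0],0.5]
    - [[3,-24,170],[0,0,0],0.5]
    - [[3,-24,170],[0,0,0],0.5]

```text
time: 2.05
ee_pos: [0.4801, -0.1768, 0.0311]
tcp_rot: [180.0, -0.0, 4.5]
wrist_force: [0.7, -0.1, 0.8]
opening: 0.0426
grasp_force: 0.0
```

Emit:
play_rows:
  increments:
    - [[4,0,0],[0,0,0],0.5]
    - [[8,0,0],[0,0,0],0.5]
    - [[12,0,0],[0,0,0],0.5]
    - [[16,0,0],[0,0,0],0.5]
    - [[20,0,0],[0,0,0],0.5]
    - [[24,0,0],[0,0,0],0.5]
    - [[28,0,0],[0,0,0],0.5]
    - [[32,0,0],[0,0,0],0.5]
    - [[36,0,0],[0,0,0],0.5]
    - [[40,0,0],[0,0,0],0.5]
    - [[43,0,0],[0,0,0],0.5]
    - [[43,0,0],[0,0,0],0.5]

```text
time: 3.25
ee_pos: [0.5238, -0.1724, 0.0302]
tcp_rot: [-180.0, -0.0, 4.6]
wrist_force: [-1.2, 0.1, -0.3]
opening: 0.0428
grasp_force: 0.0
```

```bash
cat > m.py <<'E'
from h import *
import sys
T,o=tcp(); im,d=camera("wrist"); save(sys.argv[1]+".png",im); np.savez(sys.argv[1]+".npz",im=im,d=d,T=T)
print(o["ee_pos"].round(4),o["tcp_rot"].round(2),o["wrist_force"].round(2),o["time"])
im,d=camera("top"); save(sys.argv[1]+"t.png",im); H,S,V=[x.astype(int) for x in cv2.split(cv2.cvtColor(im,cv2.COLOR_RGB2HSV))]
b=np.zeros(H.shape,bool);b[185:265,230:440]=1
rectz("top",b&(H<22)&(S>120)&(V>25),.042,"top box")
E
python3 m.py w2
```

```text
[ 0.5238 -0.1724  0.0302] [-1.8e+02 -3.0e-02  4.6e+00] [-1.25  0.05 -0.34] 3.25
top box c 560.2 -150.2 size 57.7 53.6 ang 5.1
```

Emit:
play_rows:
  increments:
    - [[3,0,0],[0,0,0],0.5]
    - [[5,0,0],[0,0,0],0.5]
    - [[5,0,0],[0,0,0],0.5]
    - [[-10,0,0],[0,0,0],0.5]
    - [[-25,0,0],[0,0,0],0.5]
    - [[-30,0,-40],[0,0,0],0.5]
    - [[-40,0,-85],[0,0,0],0.5]
    - [[-40,0,-130],[0,0,0],0.5]
    - [[-40,0,-170],[0,0,0],0.5]
    - [[-40,0,-170],[0,0,0],0.5]
    - [[-40,0,-170],[0,0,0],0.5]

```text
time: 4.45
ee_pos: [0.484, -0.1759, 0.2012]
tcp_rot: [180.0, -0.1, 4.6]
wrist_force: [-1.3, 0.1, -1.0]
opening: 0.0429
grasp_force: 0.0
```

```bash
cat > s.py <<'E'
from h import *
import sys
z=np.load(sys.argv[1]+".npz"); d,T,im=z["d"],z["T"],z["im"]; u,p=cloud("wrist",d,T)
def post(x,y):
    q=p[(np.hypot(p[:,0]-x,p[:,1]-y)<.03)&(p[:,2]>.050)&(p[:,2]<.06)][:,:2]; r=cv2.minEnclosingCircle((q*1000).astype(np.float32)); print(len(q),r); return np.array(r[0])
a=post(.605,-.033); b=post(.513,-.040); O=(a+b)/2; uy=(b-a)/np.linalg.norm(b-a); ux=np.array([uy[1],-uy[0]])
print("O",O.round(1),"head",np.degrees(np.arctan2(ux[1],ux[0])).round(2),"sep",np.linalg.norm(b-a).round(1))
H,S,V=[x.astype(int) for x in cv2.split(cv2.cvtColor(im,cv2.COLOR_RGB2HSV))]
c=np.array([float(v) for v in sys.argv[2:4]])
m=np.zeros(d.shape,bool); k=u[(abs(p[:,:2]-c)<.06).all(1)&(p[:,2]>.034)&(p[:,2]<.05)]; m[k[:,1],k[:,0]]=1
q=rectz("wrist",m,.042,"box",T); x=np.array(cv2.minAreaRect(q)[0])-O; print("box in station",(x@ux).round(1),(x@uy).round(1))
E
python3 m.py w3; python3 s.py w1 .542 -.170; python3 s.py w3 .57 -.168
```

```text
[ 0.484  -0.1759  0.2012] [ 1.7995e+02 -1.2000e-01  4.5800e+00] [-1.28  0.15 -1.04] 4.45
top box c 564.1 -162.7 size 60.8 81.4 ang 5.2
1492 ((605.6868286132812, -30.48377799987793), 14.013362884521484)
1196 ((512.8453979492188, -38.47690200805664), 13.845372200012207)
O [559.3 -34.5] head 94.92 sep 93.2
box c 542.5 -169.8 size 59.4 79.9 ang 0.4
box in station -133.4 28.3
1477 ((605.491455078125, -30.4232177734375), 13.5108060836792)
1164 ((512.332275390625, -38.52534103393555), 13.54036808013916)
O [558.9 -34.5] head 94.97 sep 93.5
box c 568.1 -165.5 size 59.3 79.8 ang 4.6
box in station -131.3 2.2
```

The box is now at station (-131, +2) mm and square to within half a degree; post separation measures 93.4 mm against 94. I turn the tool and go behind the box.

Emit:
play_rows:
  increments:
    - [[8,7,0],[0,0,-7.5],0.7]
    - [[15,14,0],[0,0,-15],0.7]
    - [[22,20,0],[0,0,-22.5],0.7]
    - [[30,26,0],[0,0,-30],0.7]
    - [[37,32,0],[0,0,-37.5],0.7]
    - [[45,38,0],[0,0,-45],0.7]
    - [[52,44,0],[0,0,-52.5],0.7]
    - [[60,50,0],[0,0,-60],0.7]
    - [[67,56,0],[0,0,-67.5],0.7]
    - [[75,63,0],[0,0,-75],0.7]
    - [[80,68,0],[0,0,-82.5],0.7]
    - [[85,73,0],[0,0,-90.2],0.7]
    - [[85,73,40],[0,0,-90.2],0.7]
    - [[85,73,80],[0,0,-90.2],0.7]
    - [[85,73,120],[0,0,-90.2],0.7]
    - [[85,73,150],[0,0,-90.2],0.7]
    - [[85,73,171],[0,0,-90.2],0.7]
    - [[85,73,171],[0,0,-90.2],0.7]
    - [[85,73,171],[0,0,-90.2],0.7]

```text
time: 6.45
ee_pos: [0.5734, -0.2414, 0.0286]
tcp_rot: [-179.9, -0.1, 94.8]
wrist_force: [0.2, 0.5, 0.6]
opening: 0.0255
grasp_force: 0.0
```

Emit:
play_rows:
  increments:
    - [[5,0,0],[0,0,0],0.7]
    - [[10,0,0],[0,0,0],0.7]
    - [[15,0,0],[0,0,0],0.7]
    - [[20,0,0],[0,0,0],0.7]
    - [[25,0,0],[0,0,0],0.7]
    - [[30,0.2,0],[0,0,0],0.7]
    - [[35,0.3,0],[0,0,0],0.7]
    - [[40,0.5,0],[0,0,0],0.7]
    - [[45,0.7,0],[0,0,0],0.7]
    - [[50,0.8,0],[0,0,0],0.7]
    - [[55,1,0],[0,0,0],0.7]
    - [[60,1.1,0],[0,0,0],0.7]
    - [[65,1.3,0],[0,0,0],0.7]
    - [[70,1.5,0],[0,0,0],0.7]
    - [[75,1.6,0],[0,0,0],0.7]
    - [[80,1.8,0],[0,0,0],0.7]
    - [[85,2,0],[0,0,0],0.7]
    - [[85,2,0],[0,0,0],0.7]

```text
time: 8.25
ee_pos: [0.5687, -0.1559, 0.0291]
tcp_rot: [-180.0, -0.0, 94.8]
wrist_force: [0.6, 0.2, -0.2]
opening: 0.0256
grasp_force: 0.0
```

```bash
python3 m.py w4; python3 s.py w4 .564 -.10
```

```text
[ 0.5687 -0.1559  0.0291] [-1.7998e+02 -4.0000e-02  9.4820e+01] [ 0.64  0.15 -0.21] 8.25
top box c 561.0 -99.3 size 59.9 70.1 ang 5.4
0 ((0.0, 0.0), 0.0)
0 ((0.0, 0.0), 0.0)
O [0. 0.] head nan sep 0.0
box c 566.1 -116.2 size 59.2 101.7 ang 4.7
box in station nan nans.py:6: RuntimeWarning: invalid value encountered in divide
  a=post(.605,-.033); b=post(.513,-.040); O=(a+b)/2; uy=(b-a)/np.linalg.norm(b-a); ux=np.array([uy[1],-uy[0]])
```

View pics/w4t.png

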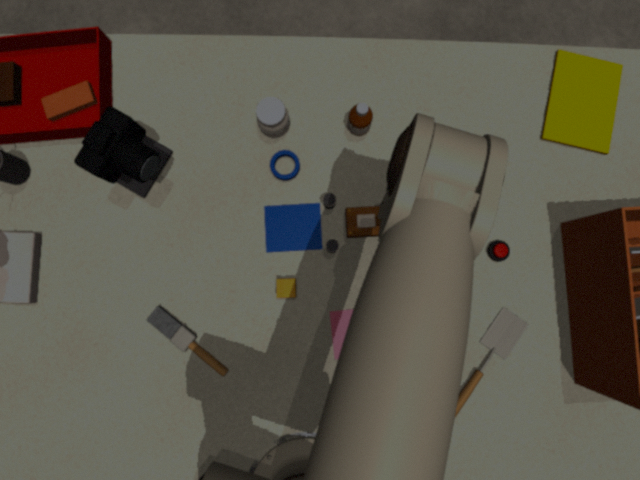

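The top view shows the box at (363,222), centred on the gap between the posts at (330,201) and (332,245). It computes to station (-73, 0) mm with an angle of about 0.5°. I push on through the gap.

Emit:
play_rows:
  increments:
    - [[5,0,0],[0,0,0],0.7]
    - [[10,0,0],[0,0,0],0.7]
    - [[15,0,0],[0,0,0],0.7]
    - [[20,0,0],[0,0,0],0.7]
    - [[25,0,0],[0,0,0],0.7]
    - [[30,0,0],[0,0,0],0.7]
    - [[35,0,0],[0,0,0],0.7]
    - [[40,0,0],[0,0,0],0.7]
    - [[45,0,0],[0,0,0],0.7]
    - [[50,0,0],[0,0,0],0.7]
    - [[55,0,0],[0,0,0],0.7]
    - [[60,0,0],[0,0,0],0.7]
    - [[65,0,0],[0,0,0],0.7]
    - [[70,0,0],[0,0,0],0.7]
    - [[75,0,0],[0,0,0],0.7]
    - [[75,0,0],[0,0,0],0.7]

```text
time: 9.95
ee_pos: [0.5626, -0.0814, 0.0293]
tcp_rot: [180.0, -0.0, 94.8]
wrist_force: [-0.1, -0.1, -0.1]
opening: 0.0259
grasp_force: 0.0
```

```bash
python3 m.py w5
```

```text
[ 0.5626 -0.0814  0.0293] [ 1.800e+02 -2.000e-02  9.482e+01] [-0.07 -0.11 -0.07] 9.95
top box c 554.0 -6.3 size 59.3 28.5 ang 1.8
```

Emit:
play_rows:
  increments:
    - [[5,0,0],[0,0,0],0.7]
    - [[10,0,0],[0,0,0],0.7]
    - [[15,0,0],[0,0,0],0.7]
    - [[20,0,0],[0,0,0],0.7]
    - [[25,0,0],[0,0,0],0.7]
    - [[30,0,0],[0,0,0],0.7]
    - [[35,0,0],[0,0,0],0.7]
    - [[40,0,0],[0,0,0],0.7]
    - [[45,0,0],[0,0,0],0.7]
    - [[50,0,0],[0,0,0],0.7]
    - [[55,0,0],[0,0,0],0.7]
    - [[60,0,0],[0,0,0],0.7]
    - [[65,0,0],[0,0,0],0.7]
    - [[70,0,0],[0,0,0],0.7]
    - [[74,0,0],[0,0,0],0.7]
    - [[77,0,0],[0,0,0],0.7]
    - [[77,0,0],[0,0,0],0.7]

```text
time: 11.75
ee_pos: [0.5559, -0.0047, 0.029]
tcp_rot: [-180.0, -0.0, 94.8]
wrist_force: [-0.3, -0.3, -0.1]
opening: 0.0257
grasp_force: 0.0
```

Emit:
play_rows:
  increments:
    - [[-4,0,0],[0,0,0],0.7]
    - [[-8,0,0],[0,0,0],0.7]
    - [[-8,0,-30],[0,0,0],0.7]
    - [[-8,0,-70],[0,0,0],0.7]
    - [[-8,0,-110],[0,0,0],0.7]
    - [[-30,0,-150],[0,0,0],1.0]
    - [[-70,0,-170],[0,0,0],1.0]
    - [[-110,0,-170],[0,0,0],1.0]
    - [[-150,0,-170],[0,0,0],1.0]
    - [[-190,0,-170],[0,0,0],1.0]
    - [[-230,0,-170],[0,0,0],1.0]
    - [[-270,0,-170],[0,0,0],1.0]
    - [[-310,0,-170],[0,0,0],1.0]
    - [[-310,0,-170],[0,0,0],1.0]
    - [[-310,0,-170],[0,0,0],1.0]

```text
time: 13.25
ee_pos: [0.5816, -0.3154, 0.1985]
tcp_rot: [-179.9, -0.1, 94.7]
wrist_force: [-0.6, 0.2, 0.8]
opening: -0.0003
grasp_force: 0.0
```

```bash
python3 m.py w6; python3 - <<'E'
from h import *
z=np.load("w6.npz"); T,im,d=z["T"],z["im"],z["d"]; H,S,V=[x.astype(int) for x in cv2.split(cv2.cvtColor(im,cv2.COLOR_RGB2HSV))]
m=(((H<8)|(H>172))&(S>150)&(V>70)).astype(np.uint8)*255
for c in cv2.findContours(m,cv2.RETR_EXTERNAL,cv2.CHAIN_APPROX_NONE)[0]:
    if cv2.contourArea(c)>200:
        p=plane("wrist",c[:,0],.022,T)[:,:2]; print(c[:,0].mean(0).round(),[np.round(v*1000,1) for v in cv2.minEnclosingCircle(p.astype(np.float32))])
E
```

```text
[ 0.5816 -0.3154  0.1985] [-1.7995e+02 -6.0000e-02  9.4660e+01] [-0.57  0.21  0.76] 13.25
top box c 549.1 45.2 size 59.9 76.7 ang 4.6
[234. 302.] [array([ 0.5, -0.4,  0.5, ..., -0.4,  0.5, -0.4], shape=(2000,)), np.float64(14.7)]
[201. 203.] [array([ 0.5, -0.3,  0.5, ..., -0.3,  0.5, -0.3], shape=(2000,)), np.float64(14.5)]
```

View pics/w6t.png

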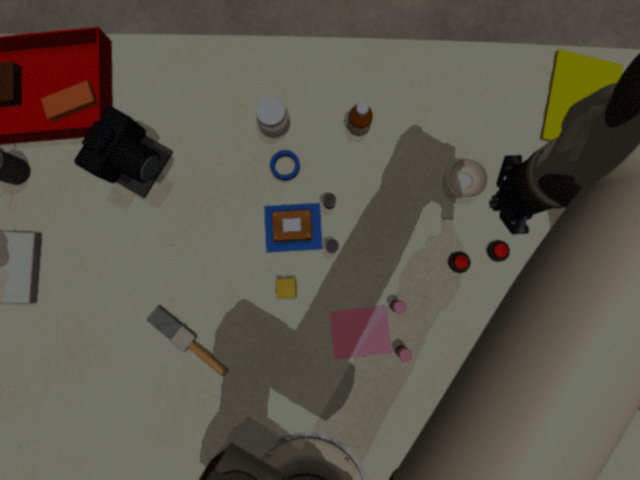

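View pics/w6.png

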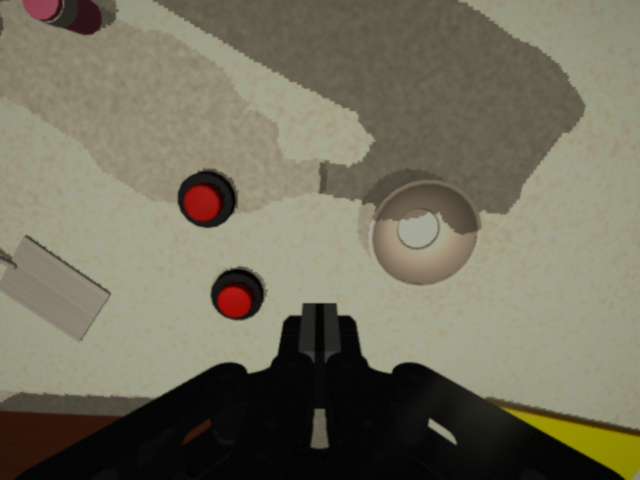

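The top view shows the box at (291,225), centred on the board and square to it: (549,45) against (550,46) mm. The wrist view shows the target (rightmost) button at (235,301) and the decoy at (202,203).

```bash
python3 - <<'E'
from h import *
z=np.load("w6.npz"); T=z["T"]
p=plane("wrist",[[235,301],[202,203]],.022,T)*1000; print(p.round(1))
print(depthpt("wrist",[[235,301]],z["d"],T).round(4))
for q in p: print((T[:3,:3].T@(q/1000-T[:3,3])*1000).round(1))
E
```

```text
[[ 515.3 -389.4   22. ]
 [ 488.2 -307.2   22. ]]
[[ 0.5156 -0.3886  0.0235]]
[-68.5 -71.9 176.5]
[ 15.6 -92.3 176.6]
```

Emit:
play_rows:
  increments:
    - [[-17,-18,0],[0,0,0],1]
    - [[-34,-36,0],[0,0,0],1]
    - [[-51,-54,0],[0,0,0],1]
    - [[-67,-72,0],[0,0,0],1]
    - [[-67,-72,40],[0,0,0],1]
    - [[-67,-72,80],[0,0,0],1]
    - [[-67,-72,115],[0,0,0],1]
    - [[-67,-72,140],[0,0,0],1]
    - [[-67,-72,150],[0,0,0],1]
    - [[-67,-72,150],[0,0,0],1]
    - [[-67,-72,150],[0,0,0],1]

```text
time: 14.45
ee_pos: [0.5167, -0.387, 0.051]
tcp_rot: [179.9, 0.1, 94.8]
wrist_force: [-0.1, -0.2, 0.5]
opening: 0.0002
grasp_force: 0.0
```

Emit:
play_rows:
  increments:
    - [[0,0,2],[0,0,0],1]
    - [[0,0,4],[0,0,0],1]
    - [[0,0,6],[0,0,0],1]
    - [[0,0,8],[0,0,0],1]
    - [[0,0,10],[0,0,0],1]
    - [[0,0,11],[0,0,0],1]
    - [[0,0,12],[0,0,0],1]
    - [[0,0,12],[0,0,0],1]

```text
time: 15.25
ee_pos: [0.516, -0.3871, 0.0375]
tcp_rot: [180.0, 0.0, 94.8]
wrist_force: [0.2, 0.6, 3.0]
opening: -0.0001
grasp_force: 1.7
```

Emit:
play_rows:
  increments:
    - [[0,0,1],[0,0,0],1]
    - [[0,0,2],[0,0,0],1]
    - [[0,0,3],[0,0,0],1]
    - [[0,0,3.5],[0,0,0],1]
    - [[0,0,3.5],[0,0,0],1]
    - [[0,0,3.5],[0,0,0],1]

```text
time: 15.85
ee_pos: [0.5161, -0.3871, 0.035]
tcp_rot: [180.0, 0.0, 94.8]
wrist_force: [-2.5, 2.0, 10.7]
opening: 0.0003
grasp_force: 5.7
```

The force is 10.7 N against 5 N for the spring alone, so the button is on its stop. I lift off.

Emit:
play_rows:
  increments:
    - [[0,0,-5],[0,0,0],1]
    - [[0,0,-20],[0,0,0],1]
    - [[0,0,-60],[0,0,0],1]
    - [[0,0,-100],[0,0,0],1]
    - [[0,0,-140],[0,0,0],1]
    - [[0,0,-140],[0,0,0],1]
    - [[0,0,-140],[0,0,0],1]

```text
time: 16.55
ee_pos: [0.5162, -0.3873, 0.1752]
tcp_rot: [179.9, 0.1, 94.8]
wrist_force: [0.2, -0.2, -0.5]
opening: 0.0
grasp_force: 0.0
```

```bash
python3 m.py w7; python3 - <<'E'
from h import *
z=np.load("w7.npz"); u,p=cloud("wrist",z["d"],z["T"])
for c in((.516,-.387),(.488,-.307)):
    q=p[np.hypot(p[:,0]-c[0],p[:,1]-c[1])<.008]; print(len(q),np.median(q[:,2]) if len(q) else "")
E
```

```text
[ 0.5162 -0.3873  0.1752] [1.7991e+02 7.0000e-02 9.4780e+01] [ 0.18 -0.17 -0.51] 16.55
top box c 549.0 45.3 size 59.9 76.6 ang 4.9
1537 0.19556362571975378
466 0.023182386254461507
```

```bash
python3 -c "
from workcell import workorder; print(workorder.job_done())"
```

```text
the job is handed in; nothing more can be done
None
```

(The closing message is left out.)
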